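Ease a sine plate off its gauge block with a wedge

ROBOT

A 7-joint arm with a two-finger parallel gripper is mounted at the origin on a cart in front of the work surface, level with it; the furniture and walls round the work are solid. World frame = base frame: x ahead of the robot, y to its left, z up, the work surface at z = 0. Lengths are in m, angles in rad, forces in N, time in s.
With the tool pointing down it reaches from about 0.35 to 0.9 m from the base axis. Payload 8.1 kg.
Tool frame: the origin (TCP) lies at the very end of the fingers, on their centre line; the grasp point (between the pads) lies 19 mm behind it; x points along the fingers, y is the direction in which the jaws open and shut, and the axes are right-handed (so a half turn about x gives the same grasp; the last joint's range is limited). The gripper opens to 92 mm and grips with 3 to 60 N. Pads are 19 mm wide; open, the fingers measure 130 mm over their backs; the gripper's body (75 mm by 190 mm) begins 47 mm behind the grasp point.
Start: joints at [1.064, 0.434, 0.025, 1.573, -0.012, 1.134, -0.075], TCP at [0.246, -0.575, 0.227] pointing down, gripper open.
Joint ranges: [-2.62, 2.62], [-0.44, 2.09], [-1.27, 1.32], [0.08, 2.57], [-1.32, 4.46], [0.12, 2], [-2.74, 2.74]. Speed limits (rad/s): [2.22, 2.22, 3.01, 3.01, 3.14, 3.14, 3.14].

INTERFACE

Orientations are given as a rotation vector (axis times angle).
In Python, from cell import arm gives the robot as it stands.
- The arm moves only by the tool servo_tool, never from a script. Its argument "plan" is a list of rows, each a list of 2 entries, a list of its own where there are three numbers: the shift along the world's x, y, z in cm, then the turn, a rotation vector about the world's x, y, z in degrees. A call has 1 to 12 rows; each row is the pose to reach, as a shift and turn from the pose measured when the call began; what a row does not reach only later rows make up. A row lasts 1/10 s, in which the tool goes at most 50 mm and 8.59 degrees, less where a joint would pass 70% of its speed; a pose out of reach is approached as far as the arm can. A call with a gripper value outside its range is refused whole. "grip" is the opening, from 0 (shut) to 1 (fully open), set as the call begins (left out, the last holds). The fingers move at their own pace and stop on an object; "squeeze" is the grip in N (left out, the last holds). Time passes only in rows, so rows that repeat a pose let the fingers close. It gives the time, the measured TCP pose, the force and the opening at its end, in the units of the state.
- arm.observe(): the state, without advancing time (a new reading comes with each control period).
- arm.get_image(name): name is "side" or "top"; returns a dict with "frame" (420x560x3 uint8, blue, green, red), "fx", "fy", "cx", "cy" (pixels), "position" and "rotation" of the camera in the world. Camera axes: x right, y down, z forward; pixel columns grow to the right and rows downward; lengths in m; the calibration is good to about 2 mm. A picture is of the moment at which its call begins. There is no depth.
- arm.sign_off(): hands the job in, once; it reports no verdict.
Trained networks look in a picture, given as the dict that the camera call returned (one of the last four; its "shot" number tells which), for a name from the list of things; names that differ only in an ending like _2 or _b are one class to them, and where a whole thing is asked for, a point or a joint stands for the part that bears it (a point fixed in the world has none). Each returns a list of dicts, best first, with "score" (0 to 1); they miss things now and then, are a little off and sometimes report something else, mostly with a low value. They report only what shows in the picture. A call takes as long as a camera call.
- arm.search_frame(picture, query): "at" ([column, row] in pixels, amid what is visible of it).
- arm.trace(picture, query): "pixels" (420x560 bool, what is visible of it) and "at" ([column, row] in pixels, amid what is visible of it).
The state is a dict: "clock": time; "joints": joint angles; "dq": joint speeds; "joint_efforts": joint torques, N m; "position": TCP position; "ee_rot": TCP orientation; "force": force on the tool from outside, world axes, zero at the start; "ft_torque": the same for the moment, N m; "width": opening from 0.0 (shut) to 1.0 (fully open).
Only numpy, scipy, OpenCV 4.12 (cv2) and the standard library are available. Lean on these libraries where they do the work, as an engineer would, in place of code of your own. Each camera call takes 0.05 s, during which the arm holds its last target.

TASK

The gauge block under the roller of the sine plate is to be swapped and must not be dragged out under load: first free the plate by turning the black bar knob of the hold-down clockwise until its tail pointer stands on the index line at the back of the collar, its finger then pointing straight to the front of the base. Then take the steel wedge by its heel and slide it along the base, lying flat, thin end first and square to the roller, under the roller's free half beside the block, until the roller has just lifted off the block (a gap of 1 to 2 mm). Finish while still gripping the wedge there, and leave the block and everything else where they are.

Things in the scene. Friction and masses are not known exactly. Their poses are not given: they have to be found in the camera images.
- sine_base: Dark steel base of the sine plate, fixed to the desk: a slab, x -100 to +85, y -50 to +50 mm in its own frame, flat top at z 18 mm, with an ear on its +y side. Origin: on the desk, on the centre line. +x points from the free front edge (nearer the robot) to the hinge at the back, +y to the hold-down post. The top is bare from x -100 to -72 mm; behind that the plate hangs over it
- tilt_plate (a joint): Lift of the hinged steel top plate (151 x 90 x 16 mm), rad: 0 when its front roller rests on the gauge block; each 0.01 raises the roller by 1.27 mm. Hinge along y at base x +67, z 26 mm; front edge at base x -72 mm, its top 56 mm above the desk; a flange with a knurled nut on it reaches 105 mm, over base x -26 to +32 mm. Weighs about 5 to 7 N at the roller
- front_roller (a point): Centre of the plate's front roller: a steel cylinder, 16 mm diameter, 84 mm long along the base's y, under the plate's front edge, at base x -60, y 0, z 35 mm. It rests on the gauge block; beside the block there is a free gap of 9 mm between the roller and the base's top
- hold_down (a joint): Hold-down angle, rad, clockwise from above. 0 = finger points to the base's -y, across the plate's top edge, and stops it rising; 1.571 (pi/2) = parked: finger points to base -x (front), the tail pointer opposite it stands on the collar's index line at +x. The other line (+y side) means clamped. No stop at the line: it turns on to 2.6. Friction (0.06 N m) holds it
- hold_down_grip (a point): On the axis of the hold-down (base x -30, y +80 mm), 10 mm below the top of its black bar grip. The bar is 34 long, 12 wide, 25 mm high, along the finger, taken across its 12 mm; top 86 mm, underside 61 mm above the desk. The steel finger under it is 12 wide, 7 high, reaches 56 mm from the axis along this frame's -y; the collar below has a radius of 30 mm
- wedge: Loose steel wedge, 0.3 to 0.5 kg, 124 long, 24 mm wide, underside flat. Origin: centre of its underside; +x points to the thin end. Sloping top: 4 mm thick at the thin end (x +62) to 17.5 mm at x -28 (slope 0.15), then an upright heel block to grip, x -62 to -28, 36 mm high. Starts flat on the desk, left of the sine plate, thin end away from the robot
- wedge_toe (a point): Middle of the lower edge of the wedge's thin end
- gauge_block: Loose steel gauge block 30 (x) x 35 (y) x 9 mm lying on the base under the front roller, in its +y half (about 22 mm off the centre line). Origin: centre of its underside. The wedge goes in the -y half
- bushing_a: Bystander: brass bushing, 34 mm across, 26 mm high, near the front edge of the desk. Origin: centre of its underside
- bushing_b: Bystander: brass bushing like the other, beside it. Origin: centre of its underside
- loupe: Bystander: black inspection loupe, 35 mm across, 40 mm high, near the right edge of the desk, in front of the caliper that lies there. Origin: centre of its underside

How it is judged:
On the way, in this order (a step that is already met when the one before it is completed fails the run):
1. the hold-down is parked, its pointer on the index line, with the plate still resting on the block (value of joint hold_down between 1.45 and 1.69 rad and value of joint tilt_plate below 0.004 rad), for 0.2 s.
2. the wedge, held in the gripper, has its thin end under the roller (x of wedge_toe in the frame of sine_base above -0.055 m and z of wedge_toe in the frame of sine_base below 0.023 m and y of wedge_toe in the frame of sine_base between -0.042 and 0 m and contact force between the fingers and wedge above 1 N), for 0.1 s.
At the end, for the whole second after the job is handed in: The hold-down stands within 0.12 rad of its index line; the front roller is clear of the gauge block by 0.5 to 3 mm, carried by the wedge alone; the wedge lies flat on the base (within 3 mm), square to the roller within 0.15 rad, at rest and still gripped; the block is within 6 mm of where it lay (value of joint hold_down between 1.45 and 1.69 rad and value of joint tilt_plate between 0.004 and 0.024 rad and contact force between each of gauge_block, the arm, the fingers and tilt_plate below 0.1 N and contact force between wedge and tilt_plate above 1.5 N and contact force between the fingers and wedge above 2 N and z of wedge in the frame of sine_base below 0.021 m and angle between wedge's own z axis and vertical below 0.05 rad and angle between the x axis of wedge and the x axis of sine_base, either way round below 0.15 rad and x of wedge_toe in the frame of sine_base above -0.055 m and linear speed of wedge below 0.01 m/s and distance of gauge_block from where it was at the start of the episode below 0.006 m); the arm keeps its last pose, push and grip.
It fails at once if the plate is raised more than about 7 mm at the roller (value of joint tilt_plate above 0.055 rad).
It fails at once if the gauge block is shoved away (distance of gauge_block from where it was at the start of the episode above 0.01 m).
It fails at once if a bystander is disturbed (distance of any of bushing_a, bushing_b, loupe from where it was at the start of the episode above 0.015 m).
It also fails if it takes over 54 s, if anything falls off the work surface, if the arm or the gripper's body presses on something with over 40 N, if the wrist force passes 120 N, or if a joint passes its speed limit or range.

## Working session

There is one attempt and no reset: what is moved stays moved. The work goes in short steps, Python scripts to look and compute and a tool call to move; the robot and the scene stay as the last step left them, time stands still between calls to the robot, and variables do not carry over. Pictures are saved under pics/ and viewed, and the job is handed in when it is done.

Besides the shell and the picture viewer there is one more tool, called after "Emit:" as name(argument=value, ...), one argument or row to a line, values as JSON. servo_tool: Moves the arm, as the interface text tells. Its arguments: {"type":"object","properties":{"plan":{"type":"array","items":{"type":"array"}},"grip":{"type":"number"},"squeeze":{"type":"number"}},"required":["plan"]}

```bash
ls; mkdir -p pics; python3 - <<'E'
from cell import arm
import cv2
s=arm.observe(); print(s)
for n in("side","top"):
    p=arm.get_image(n); cv2.imwrite(f"pics/{n}0.png",p["frame"]); print(n,p["fx"],p["fy"],p["cx"],p["cy"],p["position"],p["rotation"])
    for q in["sine_base","hold_down","hold_down_grip","wedge","wedge_toe","gauge_block","front_roller","tilt_plate"]:
        print(q,[(round(d["score"],2),[round(float(v)) for v in d["at"]]) for d in arm.search_frame(p,q)][:3])
E
```

```text
pics
{'clock': 0.0, 'joints': array([ 1.06442106,  0.43521808,  0.02499653,  1.57406918, -0.01157011,
        1.13399335, -0.0750769 ]), 'dq': array([ 0.00054049,  0.00064336,  0.00023151,  0.00069279, -0.00097868,
       -0.00080316, -0.000216  ]), 'joint_efforts': array([ 6.83903163e-04, -6.67859387e+01,  9.85240303e-01, -3.14464688e+01,
       -6.05826778e-02,  4.30481276e-02,  1.18396879e-04]), 'position': array([ 0.24529061, -0.57431724,  0.2259591 ]), 'ee_rot': array([ 1.99953764,  0.4107977 , -2.00051968]), 'force': array([ 0.28541985, -0.30305045,  2.03360074]), 'ft_torque': array([-0.00665887, -0.0101527 ,  0.00066996]), 'width': 1.001153498010989}
side 434.48174444819745 434.48174444819745 283.70427469637133 207.00355104679986 [0.20632952 0.73441869 0.67726332] [-0.68098627  2.5817843  -1.15836976]
sine_base [(0.84, [243, 210]), (0.65, [261, 221])]
hold_down [(0.75, [229, 208])]
hold_down_grip [(0.63, [227, 208])]
wedge [(0.75, [255, 318])]
wedge_toe [(0.74, [255, 320])]
gauge_block [(0.37, [344, 285])]
front_roller [(0.77, [246, 195])]
tilt_plate [(0.92, [244, 193])]
top 385.8992227667065 385.8992227667065 278.88460872708646 205.3879374566981 [0.49135766 0.18251761 0.99474411] [-2.16978109  2.2207562  -0.11520107]
sine_base [(0.95, [285, 166]), (0.33, [258, 168])]
hold_down [(0.68, [262, 166])]
hold_down_grip [(0.57, [260, 171])]
wedge [(0.8, [194, 232])]
wedge_toe []
gauge_block []
front_roller [(0.64, [290, 159])]
tilt_plate [(0.63, [293, 156])]
```

View pics/side0.png

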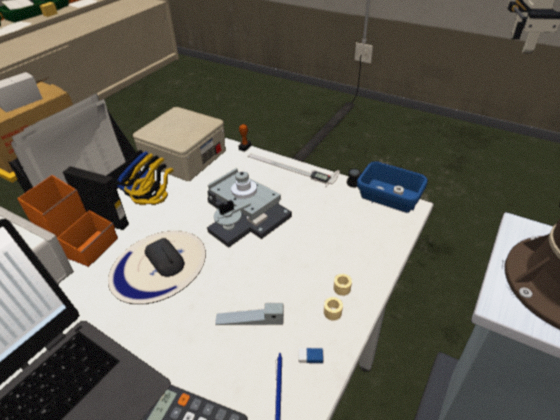

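View pics/top0.png

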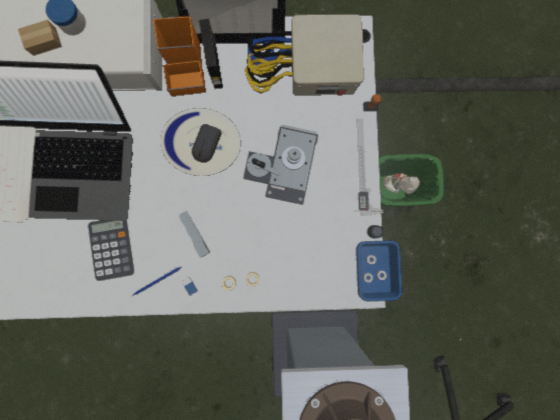

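```bash
cat > h.py <<'E'
import numpy as np, cv2
from scipy.spatial.transform import Rotation as R
def proj(p,P):
    P=np.atleast_2d(P); Rm=R.from_rotvec(p["rotation"]).as_matrix()
    c=(P-p["position"])@Rm
    return np.c_[p["fx"]*c[:,0]/c[:,2]+p["cx"],p["fy"]*c[:,1]/c[:,2]+p["cy"]]
def back(p,uv,z):
    uv=np.atleast_2d(uv).astype(float); Rm=R.from_rotvec(p["rotation"]).as_matrix()
    d=np.c_[(uv[:,0]-p["cx"])/p["fx"],(uv[:,1]-p["cy"])/p["fy"],np.ones(len(uv))]@Rm.T
    t=(z-p["position"][2])/d[:,2]
    return p["position"]+d*t[:,None]
def T(pose,P):
    x,y,th=pose[:3]; P=np.atleast_2d(np.array(P,float)); c,s=np.cos(th),np.sin(th)
    return np.c_[x+c*P[:,0]-s*P[:,1],y+s*P[:,0]+c*P[:,1],P[:,2]]
def crop(p,c,w,h,k,name,lines=()):
    x0,y0=int(c[0]-w/2),int(c[1]-h/2)
    im=cv2.resize(p["frame"][max(y0,0):y0+h,max(x0,0):x0+w],None,fx=k,fy=k,interpolation=cv2.INTER_CUBIC)
    for (P,col) in lines:
        q=((proj(p,P)-[x0,y0]+0.5)*k-0.5)
        cv2.polylines(im,[np.round(q).astype(int)],False,col,1)
    cv2.imwrite("pics/"+name,im); return x0,y0
E
python3 - <<'E'
from cell import arm
from h import *
import pickle
ps={n:arm.get_image(n) for n in("side","top")}
pickle.dump(ps,open("ps0.pkl","wb"))
masks={}
for n,p in ps.items():
    for q in["sine_base","hold_down","wedge","tilt_plate","gauge_block"]:
        r=arm.trace(p,q)
        if r: masks[n,q]=r[0]["pixels"]; print(n,q,r[0]["score"],r[0]["pixels"].sum(),[np.ptp(v) for v in np.nonzero(r[0]["pixels"])])
pickle.dump(masks,open("m0.pkl","wb"))
print(crop(ps["top"],(280,165),100,90,8,"tc.png"))
print(crop(ps["side"],(250,205),100,85,8,"sc.png"))
print(crop(ps["top"],(195,235),60,60,8,"tw.png"))
print(crop(ps["side"],(250,315),90,50,8,"sw.png"))
E
```

```text
side sine_base 0.8 4071 [np.int64(77), np.int64(84)]
side hold_down 0.6 304 [np.int64(17), np.int64(30)]
side wedge 0.6 1132 [np.int64(23), np.int64(68)]
side tilt_plate 0.65 1907 [np.int64(52), np.int64(72)]
side gauge_block 0.69 123 [np.int64(11), np.int64(19)]
top sine_base 0.88 3733 [np.int64(79), np.int64(74)]
top hold_down 0.72 174 [np.int64(16), np.int64(28)]
top wedge 0.57 498 [np.int64(44), np.int64(29)]
top tilt_plate 0.68 2242 [np.int64(67), np.int64(46)]
(230, 120)
(200, 162)
(165, 205)
(205, 290)
```

```bash
sleep 0
```

```text
(no output)
```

View pics/tc.png

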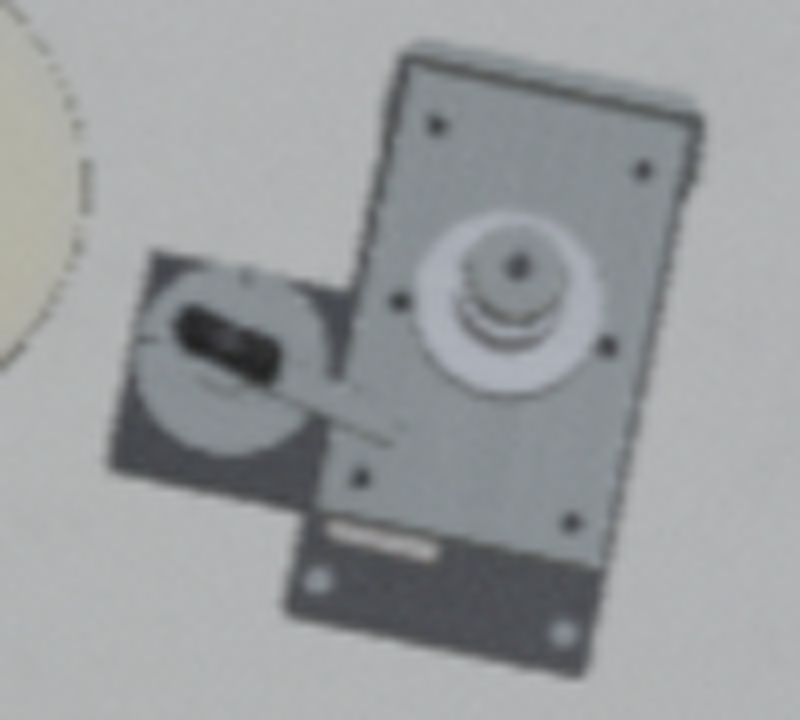

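View pics/sc.png

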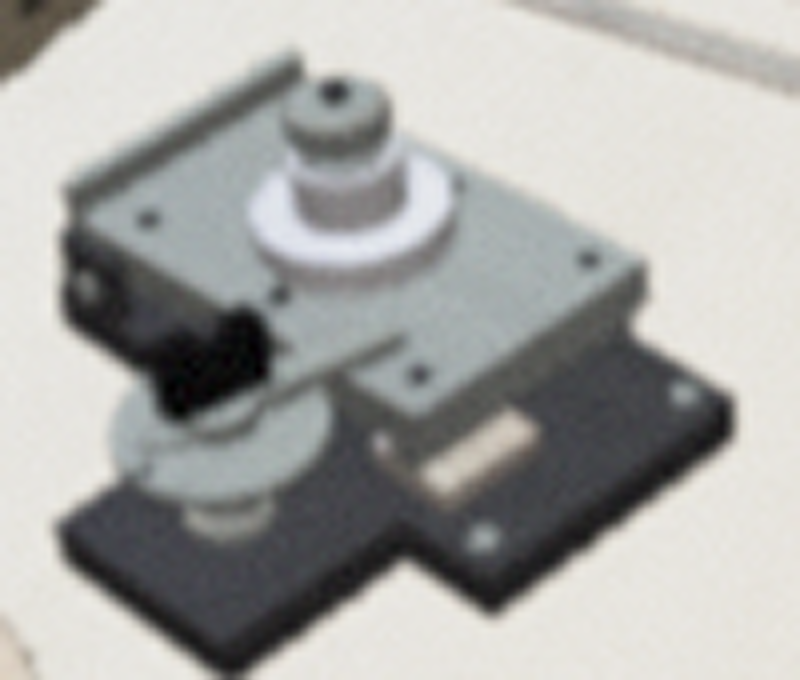

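View pics/tw.png

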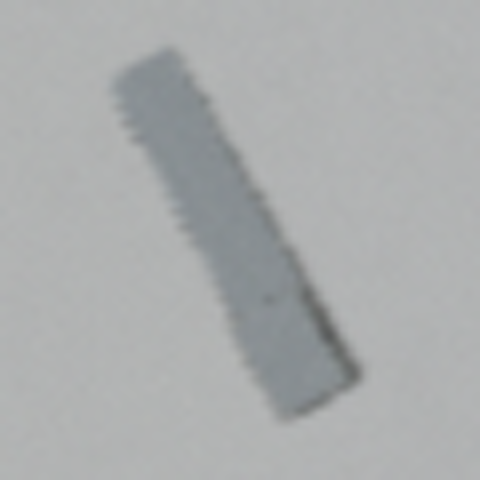

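View pics/sw.png

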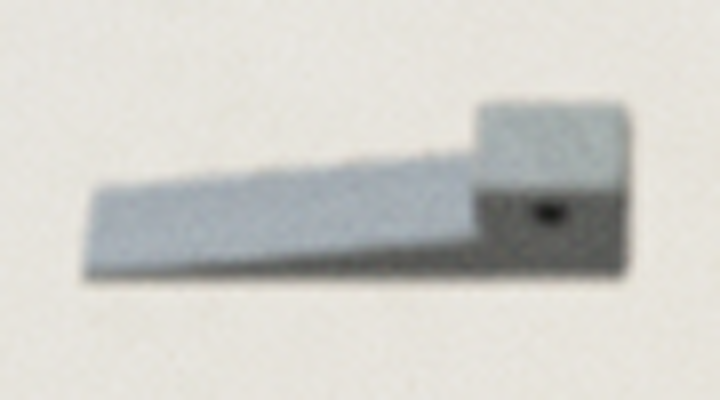

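```bash
cat > fit.py <<'E'
from h import *
import pickle
from scipy.optimize import least_squares
ps=pickle.load(open("ps0.pkl","rb"))
def cv(l,o): return [(np.array(P)/1000,np.array(o)+(np.array(X)+.5)/8-.5) for P,X in l]
def fit(t,s,x0):
    def f(v): return np.concatenate([(proj(ps[n],T(v,P))[0]-uv) for n,L in(("top",t),("side",s)) for P,uv in L])
    r=least_squares(f,x0,loss="soft_l1"); print(r.x,np.degrees(r.x[2])); print(np.round(f(r.x).reshape(-1,2),1).tolist()); return r.x
bt=cv([((-100,50,18),(288,612)),((-72,45,56),(318,512)),((-72,-45,56),(603,568)),((-100,-50,18),(585,672))],(230,120))
bs=cv([((-100,-50,18),(730,402)),((-100,50,18),(490,585)),((-72,45,56),(415,412)),((-72,-45,56),(645,262))],(200,162))
b=fit(bt,bs,[.6,.17,0])
wt=cv([((-62,12,36),(285,420)),((62,12,4),(112,85)),((62,-12,4),(178,48))],(165,205))
ws=cv([((-62,12,36),(628,190)),((-28,12,36),(475,190)),((-62,-12,36),(628,103)),((-28,-12,36),(478,105)),((-62,12,0),(625,277)),((62,12,0),(85,277)),((62,-12,4),(97,188))],(205,290))
w=fit(wt,ws,[.43,.4,.4])
np.save("bw.npy",np.array([b,w]))
def box(pose,x0,x1,y0,y1,z): return T(pose,np.array([(x0,y0,z),(x1,y0,z),(x1,y1,z),(x0,y1,z),(x0,y0,z)])/1000)
L=[(box(b,-100,85,-50,50,18),(0,0,255)),(box(b,-72,79,-45,45,56),(0,255,0)),(box(b,-24-21,-24+9,80-17,80+17,86)*0+box(b,-36,-24,63,97,86),(255,0,255)),(box(b,-75,-45,22-17.5,22+17.5,27),(0,255,255)),
 (box(w,-62,62,-12,12,0),(0,0,255)),(box(w,-62,-28,-12,12,36),(0,255,0))]
crop(ps["top"],(280,165),100,90,8,"tcf.png",L);crop(ps["side"],(250,205),100,85,8,"scf.png",L)
crop(ps["top"],(195,235),60,60,8,"twf.png",L);crop(ps["side"],(250,315),90,50,8,"swf.png",L)
print("grip",T(b,[-.03,.08,.076]),"heel",T(w,[-.045,0,0]),"insert -y",T(b,[-.1,-.021,.018]))
E
python3 fit.py
```

```text
[ 0.67890162  0.12083956 -0.21949708] -12.576256420248068
[[-1.5, -0.5], [-1.2, -0.3], [-0.8, -0.1], [-0.1, -0.3], [1.0, -1.5], [-0.0, -1.1], [0.7, 0.5], [0.7, -1.0]]
[0.50185744 0.3733534  0.505036  ] 28.936431317082064
[[-1.2, 0.2], [-1.3, -0.9], [-1.3, -1.0], [0.2, -0.1], [-0.1, -0.2], [0.5, -0.6], [0.2, -0.9], [1.0, 0.8], [0.0, 0.4], [0.0, -1.0]]
grip [[0.66704051 0.20545229 0.076     ]] heel [[0.46247538 0.35158064 0.        ]] insert -y [[0.57672839 0.12211729 0.018     ]]
```

View pics/tcf.png

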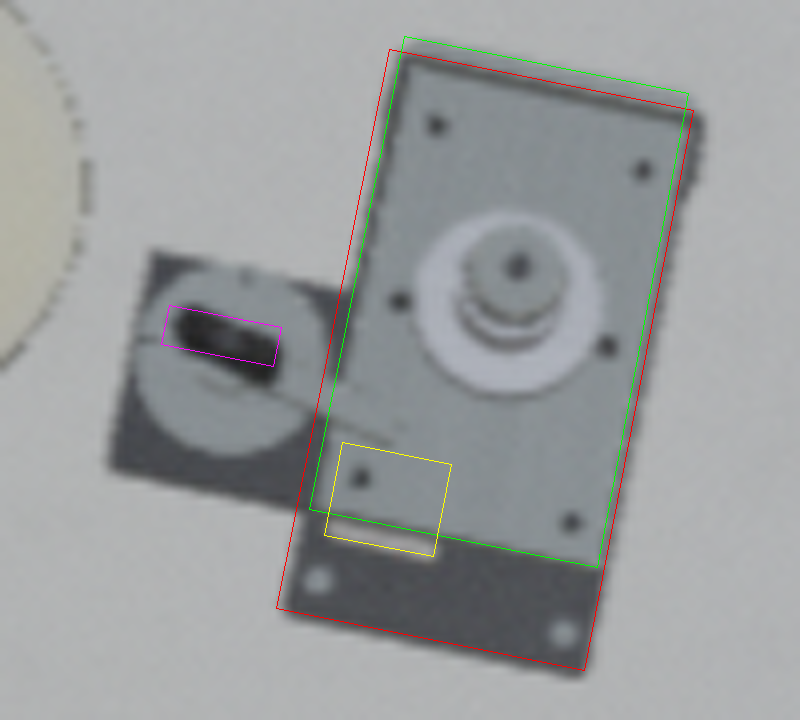

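View pics/scf.png

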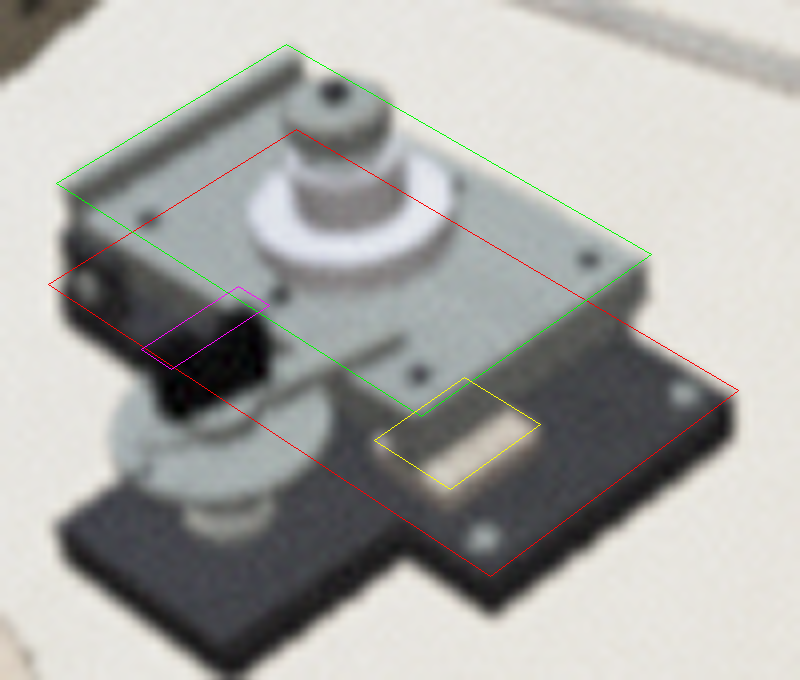

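View pics/swf.png

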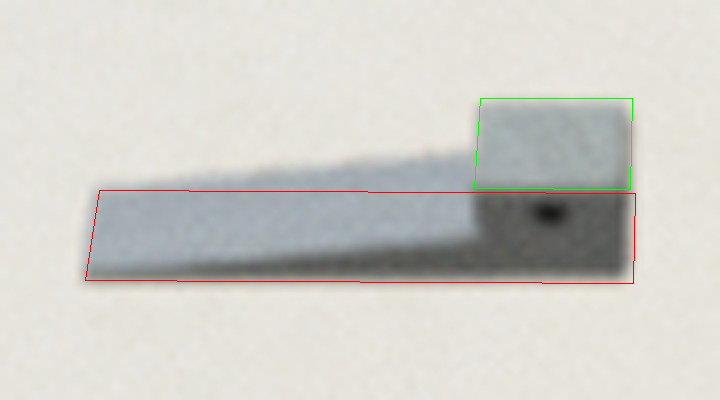

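```bash
python3 - <<'E'
from cell import arm
from h import *
s=arm.observe(); M=R.from_rotvec(s["ee_rot"]).as_matrix(); print(s["clock"]);print(M.round(3)); print("yaw jaw",np.degrees(np.arctan2(M[1,1],M[0,1])))
b,w=np.load("bw.npy")
# angle of bar from masks
import pickle
m=pickle.load(open("m0.pkl","rb")); ps=pickle.load(open("ps0.pkl","rb"))
# dark pixels for bar in top crop
f=ps["top"]["frame"].astype(int).sum(2)
ys,xs=np.nonzero(f[150:180,245:272]<150); xs=xs+245;ys=ys+150
P=back(ps["top"],np.c_[xs,ys],.086)[:,:2]; c=P.mean(0); U=np.linalg.svd(P-c)[2][0]; print(len(xs),c,np.degrees(np.arctan2(U[1],U[0])))
E
```

```text
1.5
[[ 0.     0.393 -0.92 ]
 [-0.    -0.92  -0.393]
 [-1.     0.    -0.   ]]
yaw jaw -66.87281012334365
33 [0.66369307 0.20387488] -118.25248276546284
```

Emit:
servo_tool(
  plan=[
    [[42,78,0],[0,0,38.6]],
    [[42,78,0],[0,0,38.6]],
    [[42,78,0],[0,0,38.6]],
    [[42,78,0],[0,0,38.6]],
    [[42,78,0],[0,0,38.6]],
    [[42,78,0],[0,0,38.6]],
    [[42,78,0],[0,0,38.6]],
    [[42,78,0],[0,0,38.6]],
    [[42,78,0],[0,0,38.6]],
    [[42,78,0],[0,0,38.6]],
    [[42,78,0],[0,0,38.6]],
    [[42,78,0],[0,0,38.6]],
  ],
  grip=0.45,
)

```text
clock: 2.7
position: [0.5308, -0.0447, 0.227]
ee_rot: [1.563, 0.933, -1.562]
force: [1.3, -1.3, -0.6]
width: 0.453
```

Emit:
servo_tool(
  plan=[
    [[3,5,0],[0,0,0]],
    [[5,9.5,0],[0,0,0]],
    [[7.5,14,0],[0,0,0]],
    [[10,18.5,0],[0,0,0]],
    [[12.5,23,-3],[0,0,0]],
    [[13.4,25,-6],[0,0,0]],
    [[13.4,25,-7.5],[0,0,0]],
    [[13.4,25,-7.5],[0,0,0]],
    [[13.4,25,-7.5],[0,0,0]],
    [[13.4,25,-7.5],[0,0,0]],
  ],
)

```text
clock: 3.7
position: [0.6657, 0.2041, 0.1539]
ee_rot: [1.566, 0.931, -1.561]
force: [0.3, -0.3, 0.7]
width: 0.449
```

```bash
cat > look.py <<'E'
import sys,pickle
from cell import arm
from h import *
tag=sys.argv[1]; b,w=np.load("bw.npy")
ps={n:arm.get_image(n) for n in("side","top")}; s=arm.observe(); ps["s"]=s
pickle.dump(ps,open(f"ps{tag}.pkl","wb"))
M=R.from_rotvec(s["ee_rot"]).as_matrix()
print(s["clock"],s["position"].round(4),"jaw",round(np.degrees(np.arctan2(M[1,1],M[0,1])),2),"tilt",M[:,0].round(4),"F",s["force"].round(1),s["ft_torque"].round(2),s["width"])
tcp=s["position"]
for n in("side","top"):
    c=proj(ps[n],tcp)[0]; 
    L=[(np.array([tcp-M[:,1]*.05,tcp+M[:,1]*.05]),(0,0,255)),(np.array([tcp,tcp-M[:,0]*.05]),(0,255,0))] if len(sys.argv)<3 else []
    print(n,crop(ps[n],c,100,75,8,f"{n}_{tag}.png",L))
E
python3 look.py 1
```

```text
3.8 [0.6657 0.2043 0.154 ] jaw -28.39 tilt [ 3.4e-03  1.0e-04 -1.0e+00] F [-0.6 -0.3 -0.4] [-0.01 -0.06  0.06] 0.45005515121273226
side (172, 138)
top (206, 118)
```

View pics/side_1.png

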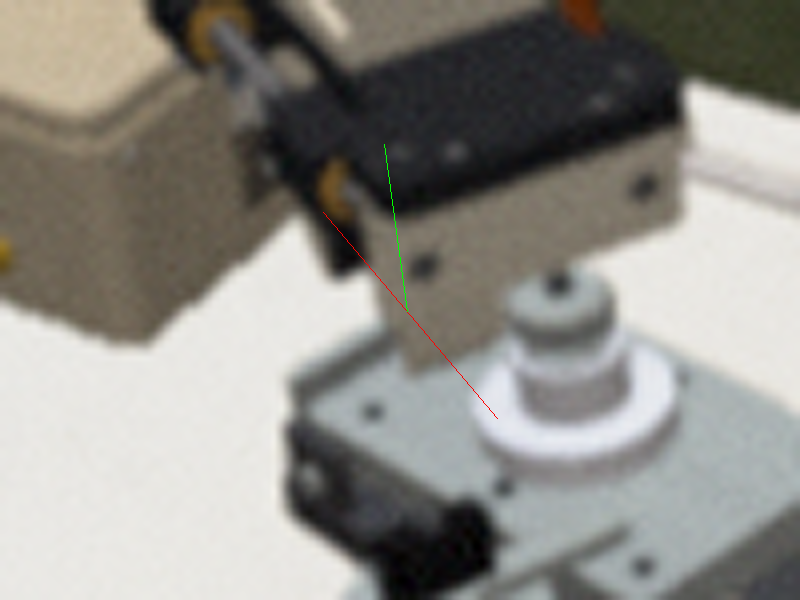

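View pics/top_1.png

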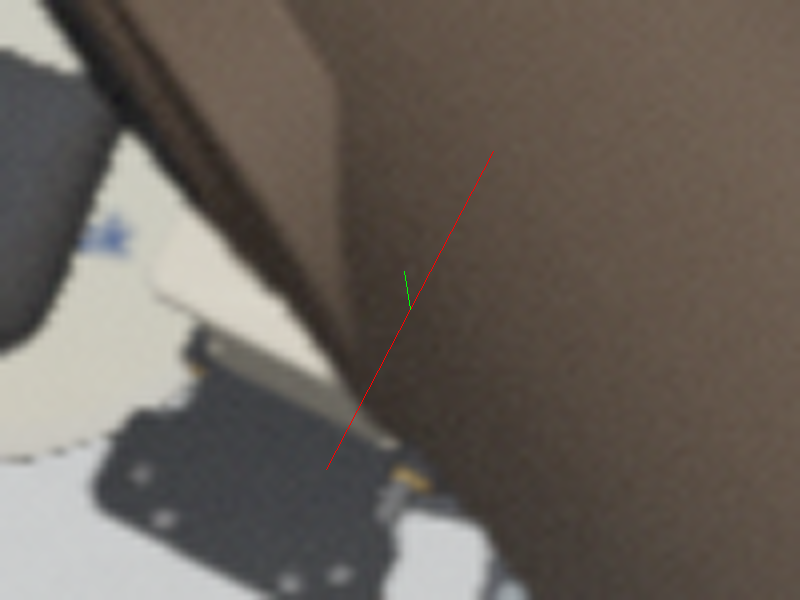

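```bash
cat > fit2.py <<'E'
import io,contextlib
with contextlib.redirect_stdout(io.StringIO()):
    from fit import *
def f(v):
    r=[]
    for n,o,Lb,Lw in(("top",v[6:9],bt,wt),("side",v[9:12],bs,ws)):
        p=dict(ps[n]);p["position"]=p["position"]+o
        r+=[(proj(p,T(v[:3],P))[0]-uv)/.4 for P,uv in Lb]+[(proj(p,T(v[3:6],P))[0]-uv)/.4 for P,uv in Lw]
    return np.concatenate(r+[v[6:]/.002])
r=least_squares(f,np.r_[b,w,np.zeros(6)],x_scale=.01,loss="soft_l1");v=r.x
print(v[:6].round(4),np.degrees(v[[2,5]]),(v[6:]*1000).round(1)); print((f(v)[:-6]*.4).reshape(-1,2).round(1).tolist())
b,w=v[:3],v[3:6]; np.save("bw.npy",np.array([b,w])); np.save("off.npy",v[6:].reshape(2,3))
print("grip",T(b,[-.03,.08,.076]),"heel",T(w,[-.045,0,0]),"insert -y",T(b,[-.1,-.021,.018]))
f_=ps["top"]["frame"].astype(int).sum(2)
ys,xs=np.nonzero(f_[150:180,245:272]<150); q=dict(ps["top"]);q["position"]=q["position"]+v[6:9]
print(back(q,np.c_[xs+245,ys+150],.086).mean(0))
E
python3 fit2.py
```

```text
[ 0.6796  0.1198 -0.2175  0.5019  0.3712  0.5114] [-12.45898925  29.30020101] [ 1.4  1.   0.8 -1.4 -1.   3.6]
[[-0.6, -0.1], [-0.3, 0.0], [0.1, 0.2], [0.8, -0.0], [0.3, 0.6], [-0.1, -0.3], [-0.1, -0.4], [0.3, -0.7], [-0.6, -0.3], [0.2, 1.4], [0.0, -0.1], [-0.1, 0.1], [-0.3, 0.1], [0.1, -0.3], [-0.0, -0.5], [0.7, 0.9], [0.0, 0.9], [-0.0, -0.4]]
grip [[0.66752553 0.20442045 0.076     ]] heel [[0.46268143 0.34920544 0.        ]] insert -y [[0.57738416 0.12090078 0.018     ]]
[0.66519073 0.20489483 0.086     ]
```

Emit:
servo_tool(
  plan=[
    [[0.1,0,-3],[0,0,0]],
    [[0.1,0,-5],[0,0,0]],
    [[0.1,0,-6.5],[0,0,0]],
    [[0.1,0,-8],[0,0,0]],
    [[0.1,0,-9.2],[0,0,0]],
    [[0.1,0,-9.2],[0,0,0]],
    [[0.1,0,-9.2],[0,0,0]],
  ],
)

```text
clock: 4.5
position: [0.6669, 0.2045, 0.0623]
ee_rot: [1.567, 0.931, -1.561]
force: [0.8, 0.5, 0.1]
width: 0.445
```

```bash
python3 look.py 2 n
```

```text
4.6 [0.6672 0.2047 0.063 ] jaw -28.39 tilt [ 4.7e-03  7.0e-04 -1.0e+00] F [-1.   0.5  0.5] [-0.07 -0.04  0.02] 0.44667492658278224
side (176, 172)
top (207, 125)
```

View pics/side_2.png

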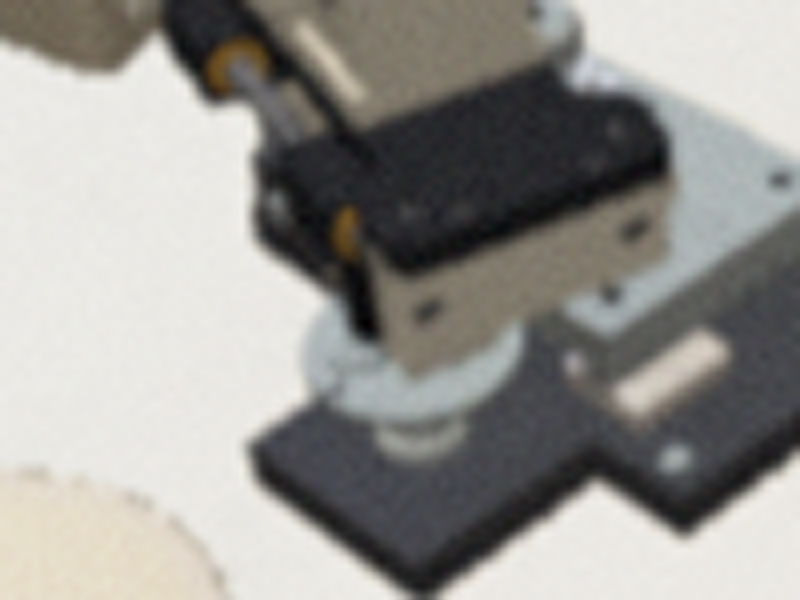

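Emit:
servo_tool(
  plan=[
    [[0,0,0],[0,0,0]],
    [[0,0,0],[0,0,0]],
    [[0,0,0],[0,0,0]],
    [[0,0,0],[0,0,0]],
    [[0,0,0],[0,0,0]],
    [[0,0,0],[0,0,0]],
  ],
  grip=0,
  squeeze=25,
)

```text
clock: 5.2
position: [0.6675, 0.2045, 0.0631]
ee_rot: [1.568, 0.93, -1.559]
force: [0.6, 0.0, 1.0]
width: 0.131
```

Emit:
servo_tool(
  plan=[
    [[0,0,0],[0,0,-5]],
    [[0,0,0],[0,0,-11]],
    [[0,0,0],[0,0,-17]],
    [[0,0,0],[0,0,-23]],
    [[0,0,0],[0,0,-29]],
    [[0,0,0],[0,0,-35]],
    [[0,0,0],[0,0,-35]],
  ],
)

```text
clock: 5.9
position: [0.6682, 0.2046, 0.0633]
ee_rot: [1.967, 0.459, -1.956]
force: [2.5, -0.9, -0.1]
width: 0.154
```

```bash
python3 look.py 3 n
```

```text
6.0 [0.6682 0.2046 0.0633] jaw -63.19 tilt [ 0.0061 -0.0026 -1.    ] F [ 4.6 -0.7 -0.6] [-0.14 -0.88  0.67] 0.1583240457404326
side (176, 172)
top (207, 125)
```

View pics/side_3.png

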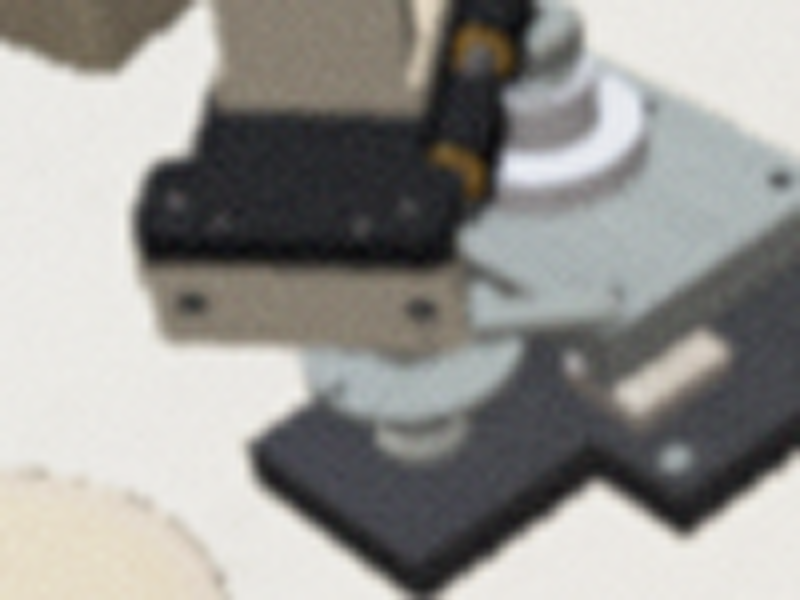

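View pics/top_3.png

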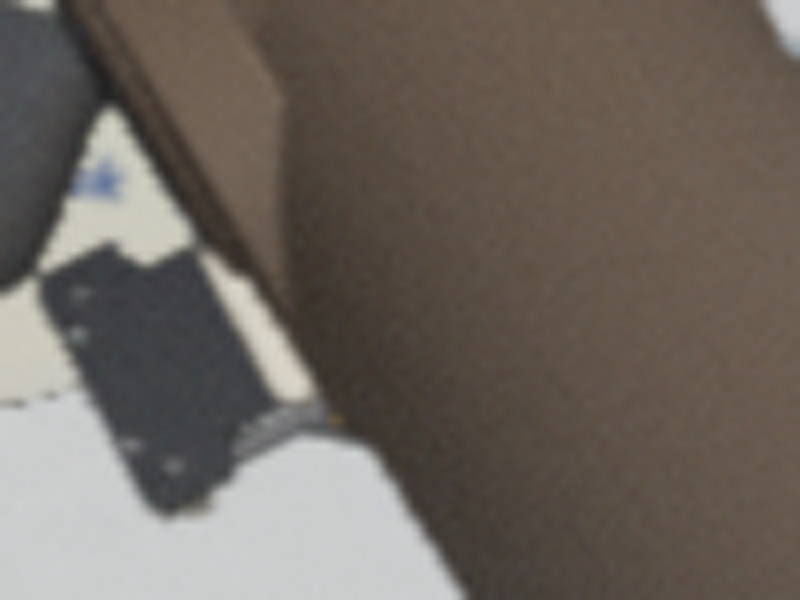

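```bash
python3 - <<'E'
from h import *
import pickle
b=np.load("bw.npy")[0]; off=np.load("off.npy"); p=pickle.load(open("ps3.pkl","rb"))["side"]
p["position"]=p["position"]+off[1]
ps=pickle.load(open("ps0.pkl","rb"))["side"]; ps["position"]=ps["position"]+off[1]
for X in[(620,290),(620,315)]:
    P=back(p,[[176+X[0]/8,172+X[1]/8]],.061)[0]; d=P[:2]-T(b,[-.03,.08,0])[0,:2]; print(np.hypot(*d),np.degrees(np.arctan2(d[1],d[0]))-np.degrees(b[2])+90)
for X in[(405,335),(405,348)]:
    P=back(ps,[[200+X[0]/8,162+X[1]/8]],.061)[0]; d=P[:2]-T(b,[-.03,.08,0])[0,:2]; print(np.hypot(*d),np.degrees(np.arctan2(d[1],d[0]))-np.degrees(b[2])+90)
E
```

```text
0.059442275659349966 -36.09203175351314
0.05882081409742308 -45.876663467320896
0.05758438639922261 -20.320538667457754
0.05561669381989895 -25.413953207772877
```

Emit:
servo_tool(
  plan=[
    [[0,0,0],[0,0,0]],
    [[0,0,0],[0,0,0]],
    [[0,0,0],[0,0,0]],
  ],
  squeeze=60,
)

```text
clock: 6.3
position: [0.6681, 0.2044, 0.0633]
ee_rot: [1.964, 0.464, -1.954]
force: [2.9, -0.8, 1.5]
width: 0.133
```

```bash
python3 -c "
from cell import arm
s=arm.observe();print(s['position'],s['force'],s['ft_torque'],s['width'])"
```

```text
[0.6680913  0.2044277  0.06331763] [ 2.8842187  -0.81689114  1.49217274] [-0.31236943 -0.25802609  0.50165895] 0.1333216556298604
```

Emit:
servo_tool(
  plan=[
    [[0.05,0,0],[0,0,-4]],
    [[0.05,0,0],[0,0,-8]],
    [[0.05,0,0],[0,0,-12]],
    [[0.05,0,0],[0,0,-16]],
    [[0.05,0,0],[0,0,-20]],
    [[0.05,0,0],[0,0,-24]],
    [[0.05,0,0],[0,0,-28]],
    [[0.05,0,0],[0,0,-32]],
    [[0.05,0,0],[0,0,-36]],
    [[0.05,0,0],[0,0,-39.6]],
    [[0.05,0,0],[0,0,-39.6]],
    [[0.05,0,0],[0,0,-39.6]],
  ],
)

```text
clock: 7.5
position: [0.6682, 0.2037, 0.0632]
ee_rot: [-2.11, 0.241, 2.105]
force: [-1.3, -3.6, 2.5]
width: 0.125
```

```bash
python3 look.py 4 n
```

```text
7.6 [0.6682 0.2038 0.0632] jaw -102.7 tilt [ 0.0018 -0.0064 -1.    ] F [-1.7 -4.   3.2] [-0.78  0.24 -0.02] 0.12793023159358966
side (176, 172)
top (208, 125)
```

View pics/side_4.png

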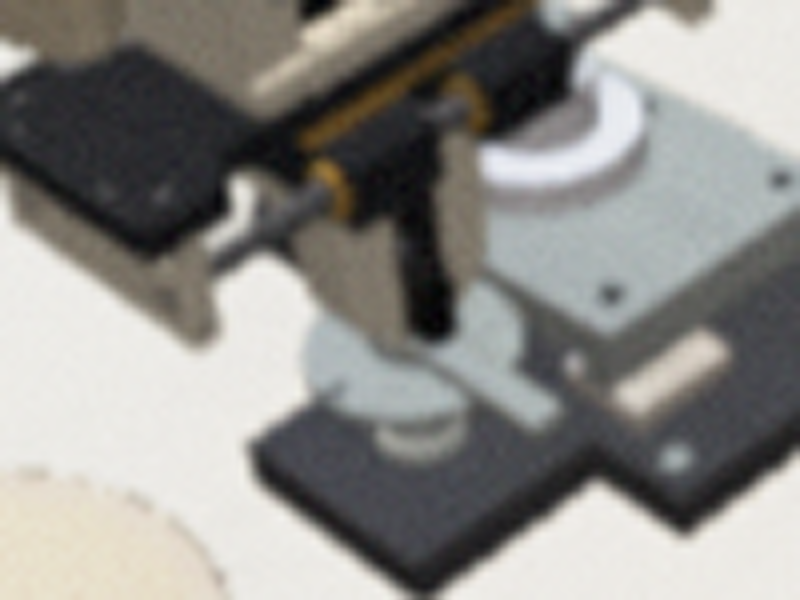

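Emit:
servo_tool(
  plan=[
    [[0,0,0],[0,0,0]],
    [[0,0,0],[0,0,0]],
    [[0,0,0],[0,0,0]],
    [[0,0,1.5],[0,0,0]],
    [[0,0,4],[0,0,0]],
    [[0,0,7],[0,0,0]],
    [[-3,3,9],[0,0,8]],
    [[-7,6,9],[0,0,16]],
    [[-11,9,9],[0,0,24]],
    [[-15,12,9],[0,0,32]],
    [[-19,14.6,8],[0,0,40]],
    [[-20.5,14.6,7],[0,0,42]],
  ],
  grip=0.35,
)

```text
clock: 8.8
position: [0.4582, 0.3555, 0.1349]
ee_rot: [1.931, 0.517, -1.921]
force: [-0.5, -0.2, -1.0]
width: 0.348
```

```bash
python3 look.py 5 n;  python3 - <<'E'
from h import *
import pickle
p=pickle.load(open("ps5.pkl","rb"))
b=np.load("bw.npy")[0]; off=np.load("off.npy")
a=T(b,[-.03,.08,.061])
fing=T(b,np.array([(-30,86,61),(-86,86,61),(-86,74,61),(-30,74,61)])/1000)
for i,n in enumerate(("top","side")):
    q=dict(p[n]);q["position"]=q["position"]+off[i]; c=proj(q,a)[0]
    crop(q,c,75,70,8,f"k_{n}.png",[(fing,(0,0,255))])
E
```

```text
8.9 [0.4599 0.351  0.1334] jaw -60.38 tilt [ 0.0038 -0.0038 -1.    ] F [ 1.2 -0.6  2.2] [-0.02 -0.05 -0.03] 0.350149319941996
side (223, 234)
top (142, 213)
```

View pics/k_top.png

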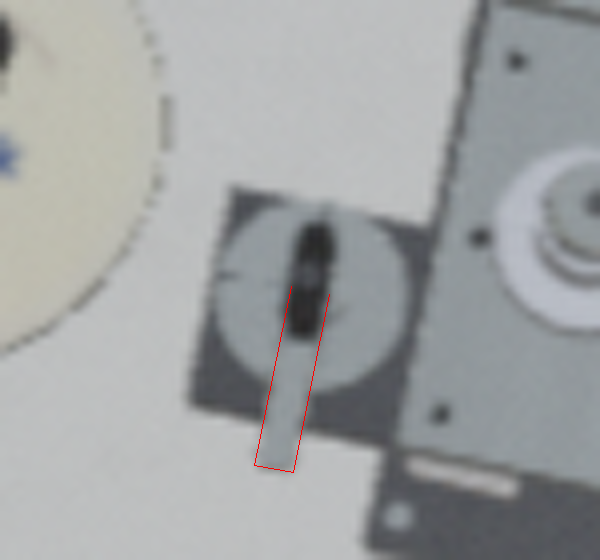

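View pics/k_side.png

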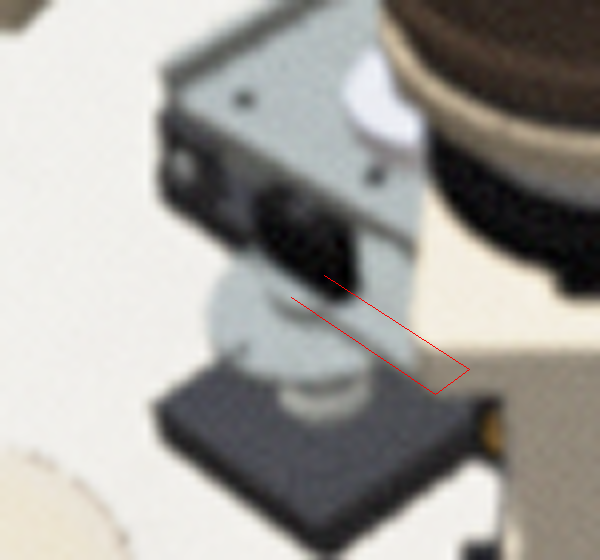

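Emit:
servo_tool(
  plan=[
    [[0.28,-0.18,-2],[0,0,-0.3]],
    [[0.28,-0.18,-4],[0,0,-0.3]],
    [[0.28,-0.18,-6],[0,0,-0.3]],
    [[0.28,-0.18,-8],[0,0,-0.3]],
    [[0.28,-0.18,-8.5],[0,0,-0.3]],
    [[0.28,-0.18,-8.5],[0,0,-0.3]],
  ],
  grip=0.5,
)

```text
clock: 9.5
position: [0.4637, 0.3486, 0.0485]
ee_rot: [1.936, 0.498, -1.931]
force: [0.1, 0.5, 0.8]
width: 0.5
```

```bash
python3 look.py 6 n
```

```text
9.6 [0.4639 0.3495 0.0496] jaw -60.74 tilt [ 0.0053 -0.003  -1.    ] F [ 0.6  0.1 -0.7] [ 0.   -0.02 -0.04] 0.49954597856049526
side (223, 264)
top (149, 210)
```

View pics/side_6.png

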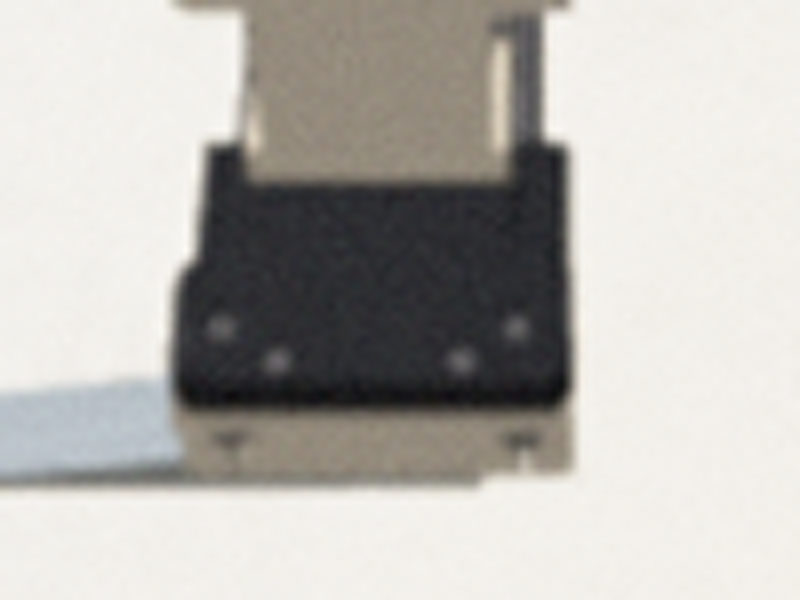

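View pics/top_6.png

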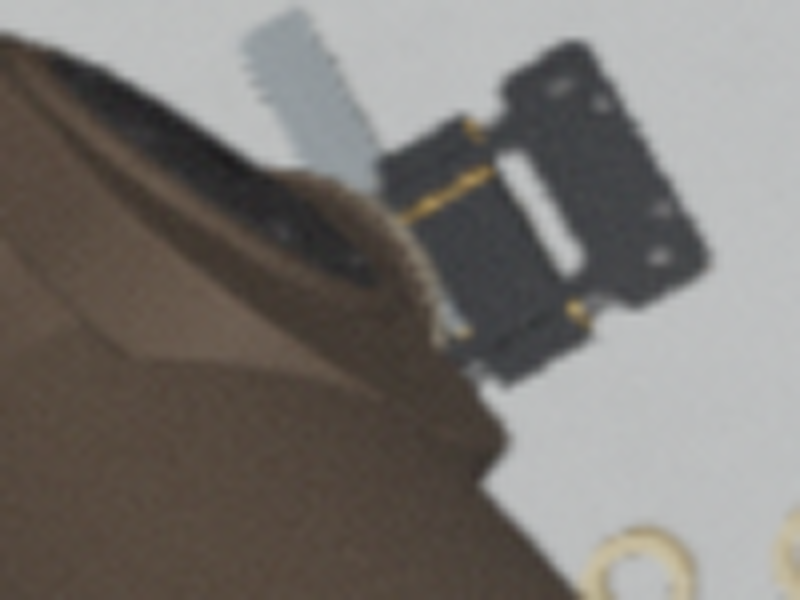

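Emit:
servo_tool(
  plan=[
    [[-0.1,0,-1.5],[0,0,0]],
    [[-0.1,0,-3],[0,0,0]],
    [[-0.1,0,-3.9],[0,0,0]],
    [[-0.1,0,-3.9],[0,0,0]],
    [[-0.1,0,-3.9],[0,0,0]],
  ],
)

```text
clock: 10.1
position: [0.4626, 0.3494, 0.0101]
ee_rot: [1.937, 0.5, -1.93]
force: [0.3, -0.5, 0.6]
width: 0.499
```

Emit:
servo_tool(
  plan=[
    [[0,0,0],[0,0,0]],
    [[0,0,0],[0,0,0]],
    [[0,0,0],[0,0,0]],
    [[0,0,0],[0,0,0]],
    [[0,0,0],[0,0,0]],
    [[0,0,0],[0,0,0]],
  ],
  grip=0,
  squeeze=50,
)

```text
clock: 10.7
position: [0.4627, 0.3497, 0.0105]
ee_rot: [1.937, 0.501, -1.929]
force: [-1.1, -0.1, 5.5]
width: 0.258
```

```bash
python3 look.py 7 n
```

```text
10.8 [0.4626 0.3497 0.0105] jaw -60.73 tilt [ 0.0049 -0.0031 -1.    ] F [-1.6 -0.6  5.2] [ 0.07  0.32 -0.02] 0.25627318106532415
side (224, 277)
top (152, 210)
```

View pics/side_7.png

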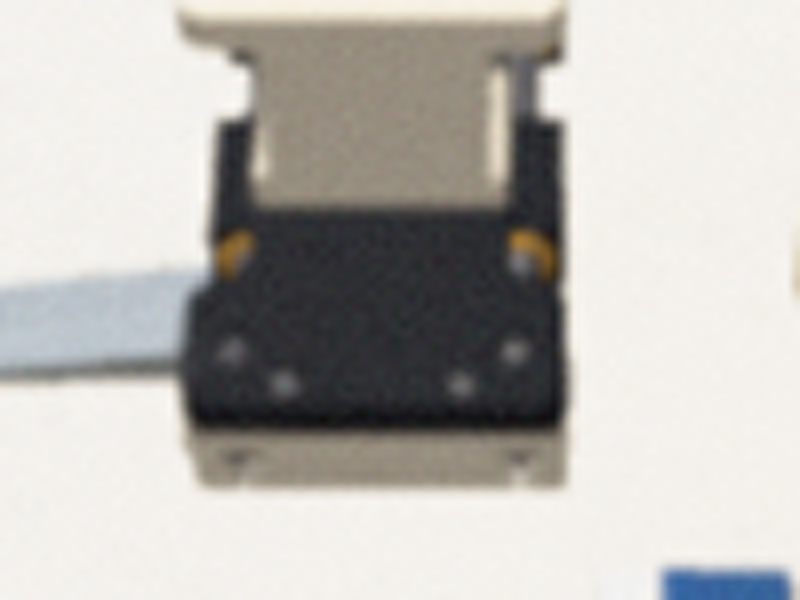

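Emit:
servo_tool(
  plan=[
    [[0,0,1],[0,0,0]],
    [[0,0,4],[0,0,0]],
    [[0,-2,7],[0,0,-6]],
    [[0.5,-5,8],[0,0,-12]],
    [[1,-8,8],[0,0,-18]],
    [[1.5,-11,8],[0,0,-24]],
    [[2,-14,8],[0,0,-30]],
    [[2.5,-17,8],[0,0,-36]],
    [[2.5,-20,8],[0,0,-41]],
    [[2.5,-20.9,6],[0,0,-41.8]],
    [[2.5,-20.9,5],[0,0,-41.8]],
    [[2.5,-20.9,5],[0,0,-41.8]],
  ],
)

```text
clock: 12.0
position: [0.4863, 0.1408, 0.0593]
ee_rot: [-2.108, 0.237, 2.11]
force: [-1.3, 0.1, -3.7]
width: 0.258
```

```bash
cat > wl.py <<'E'
import sys,pickle
from cell import arm
from h import *
tag=sys.argv[1]; b,w=np.load("bw.npy"); off=np.load("off.npy"); zu=float(sys.argv[2])
ps={n:arm.get_image(n) for n in("top","side")}; s=arm.observe(); ps["s"]=s
pickle.dump(ps,open(f"ps{tag}.pkl","wb"))
M=R.from_rotvec(s["ee_rot"]).as_matrix(); jaw=np.arctan2(M[1,1],M[0,1]); t=s["position"]
d=t[:2]-b[:2]; c,sn=np.cos(b[2]),np.sin(b[2]); tb=np.array([c*d[0]+sn*d[1],-sn*d[0]+c*d[1]])*1000
print(s["clock"],t.round(4),"jaw",round(np.degrees(jaw),2),"rel",round(np.degrees(jaw-b[2])+90,2),"tcp in base",tb.round(1),"toe x~",(tb[0]+107).round(1),"F",s["force"].round(1),s["ft_torque"].round(2),"w",s["width"].round(3))
wp=np.array([t[0]+.045*np.cos(jaw+np.pi/2),t[1]+.045*np.sin(jaw+np.pi/2),jaw+np.pi/2])
def bx(pose,x0,x1,y0,y1,z): return T(pose,np.array([(x0,y0,z),(x1,y0,z),(x1,y1,z),(x0,y1,z),(x0,y0,z)])/1000)
for i,n in enumerate(("top","side")):
    q=dict(ps[n]);q["position"]=q["position"]+off[i]
    z=t[2]*1000-zu
    L=[(bx(wp,-62,62,-12,12,z),(0,0,255)),(bx(b,-100,85,-50,50,18),(0,255,0)),(bx(b,-72,79,-45,45,56),(0,255,255))]
    c=proj(q,T(b,[-.09,-.02,.018]))[0]
    print(n,crop(q,c,100,75,8,f"{n}_{tag}.png",L if len(sys.argv)<4 else []))
E
python3 wl.py 8 10.5
```

```text
Traceback (most recent call last):
  File "wl.py", line 9, in <module>
    print(s["clock"],t.round(4),"jaw",round(np.degrees(jaw),2),"rel",round(np.degrees(jaw-b[2])+90,2),"tcp in base",tb.round(1),"toe x~",(tb[0]+107).round(1),"F",s["force"].round(1),s["ft_torque"].round(2),"w",s["width"].round(3))
                                                                                                                                                                                                                  ^^^^^^^^^^^^^^^^
AttributeError: 'float' object has no attribute 'round'
```

```bash
sed -i 's/s\["width"\].round(3)/round(s["width"],3)/' wl.py; python3 wl.py 8 10.5
```

```text
12.2 [0.4879 0.142  0.0609] jaw -102.42 rel 0.04 tcp in base [-191.9  -19.7] toe x~ -84.9 F [ 0.6  0.  -3.3] [ 0.07  0.17 -0.04] w 0.258
top (242, 159)
side (228, 178)
```

View pics/side_8.png

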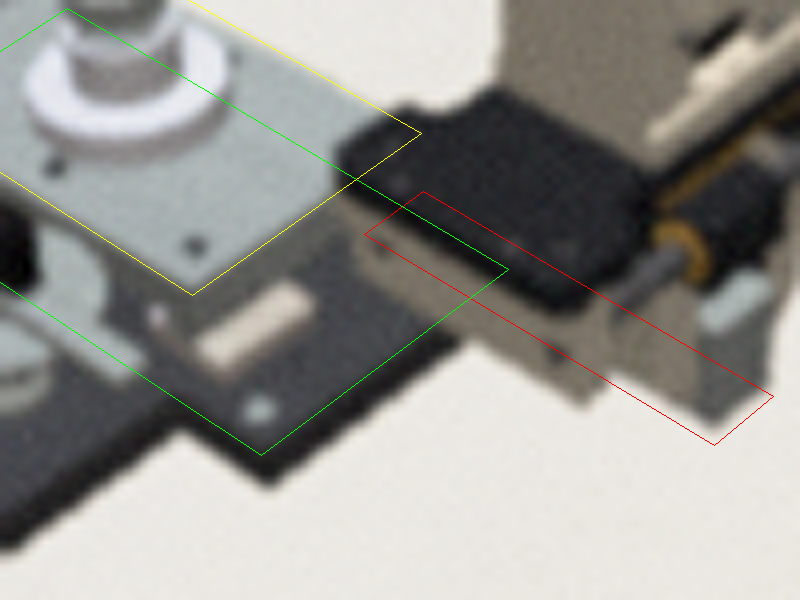

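View pics/top_8.png

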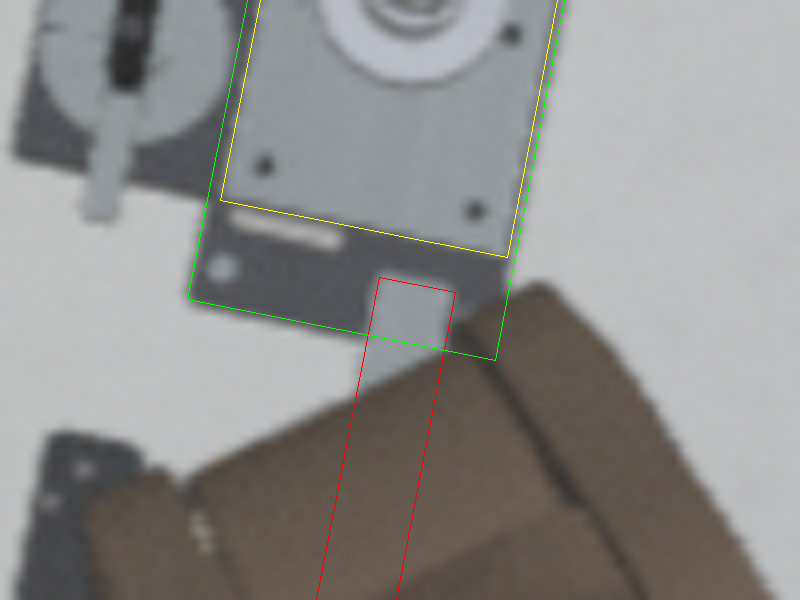

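Emit:
servo_tool(
  plan=[
    [[0,0,-1],[0,0,0]],
    [[0,0,-2],[0,0,0]],
    [[0,0,-2.7],[0,0,0]],
    [[0,0,-2.9],[0,0,0]],
    [[0,0,-2.9],[0,0,0]],
  ],
)

```text
clock: 12.7
position: [0.4875, 0.1418, 0.0313]
ee_rot: [-2.111, 0.235, 2.108]
force: [0.1, -0.8, -3.0]
width: 0.259
```

Emit:
servo_tool(
  plan=[
    [[0,0,-0.1],[0,0,0]],
    [[0,0,-0.2],[0,0,0]],
    [[0,0,-0.3],[0,0,0]],
    [[0,0,-0.3],[0,0,0]],
  ],
)

```text
clock: 13.1
position: [0.4877, 0.1419, 0.0285]
ee_rot: [-2.111, 0.235, 2.107]
force: [-0.8, 0.1, -2.6]
width: 0.255
```

Emit:
servo_tool(
  plan=[
    [[0,0,-0.1],[0,0,0]],
    [[0,0,-0.1],[0,0,0]],
    [[0,0,-0.1],[0,0,0]],
  ],
)

```text
clock: 13.4
position: [0.4877, 0.142, 0.0278]
ee_rot: [-2.111, 0.234, 2.107]
force: [-1.8, -1.2, 2.6]
width: 0.254
```

```bash
python3 wl.py 9 10.5
```

```text
13.5 [0.4877 0.142  0.0277] jaw -102.42 rel 0.04 tcp in base [-192.1  -19.8] toe x~ -85.1 F [-3.6  0.6  3.2] [ 0.03  0.23 -0.06] w 0.257
top (242, 159)
side (228, 178)
```

View pics/side_9.png

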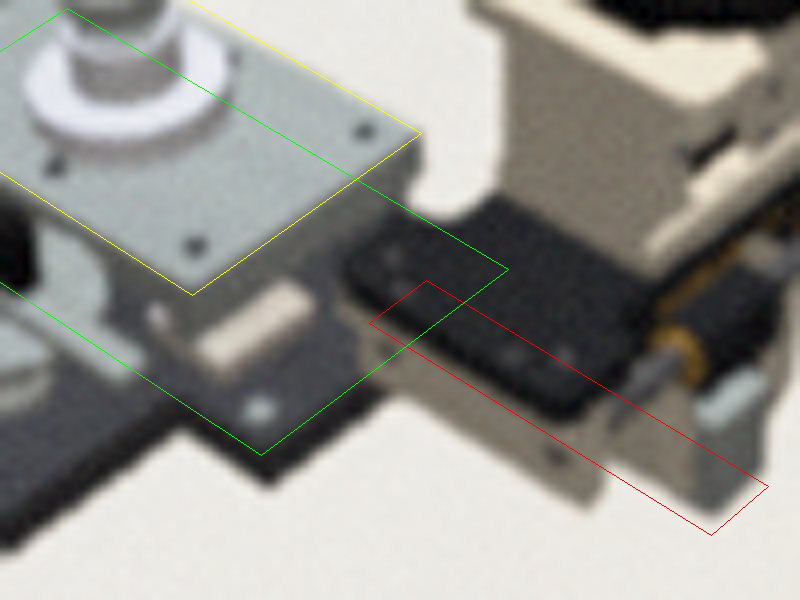

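Emit:
servo_tool(
  plan=[
    [[0.5,-0.11,0.03],[0,0,0]],
    [[1.0,-0.22,0.03],[0,0,0]],
    [[1.5,-0.33,0.03],[0,0,0]],
    [[2.0,-0.44,0.03],[0,0,0]],
    [[2.5,-0.55,0.03],[0,0,0]],
    [[3.0,-0.67,0.03],[0,0,0]],
    [[3.5,-0.78,0.03],[0,0,0]],
    [[4,-0.89,0.03],[0,0,0]],
    [[4.4,-0.98,0.03],[0,0,0]],
    [[4.4,-0.98,0.03],[0,0,0]],
    [[4.4,-0.98,0.03],[0,0,0]],
  ],
)

```text
clock: 14.6
position: [0.5325, 0.1321, 0.0282]
ee_rot: [-2.112, 0.234, 2.106]
force: [-3.1, 0.4, 5.0]
width: 0.254
```

```bash
python3 wl.py 10 10.5
```

```text
14.7 [0.5325 0.1321 0.0282] jaw -102.43 rel 0.03 tcp in base [-146.2  -19.7] toe x~ -39.2 F [-1.4  1.3  4.3] [0.18 0.15 0.03] w 0.26
top (242, 159)
side (228, 178)
```

View pics/side_10.png

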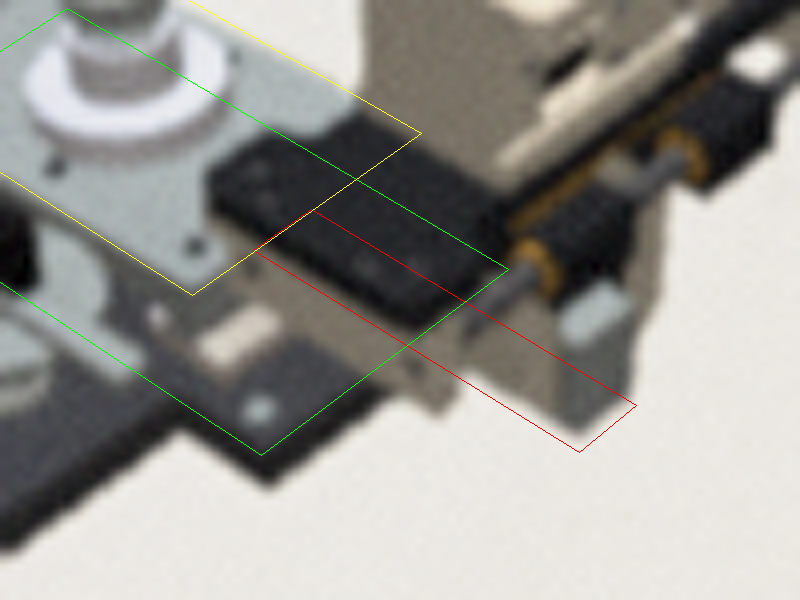

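View pics/top_10.png

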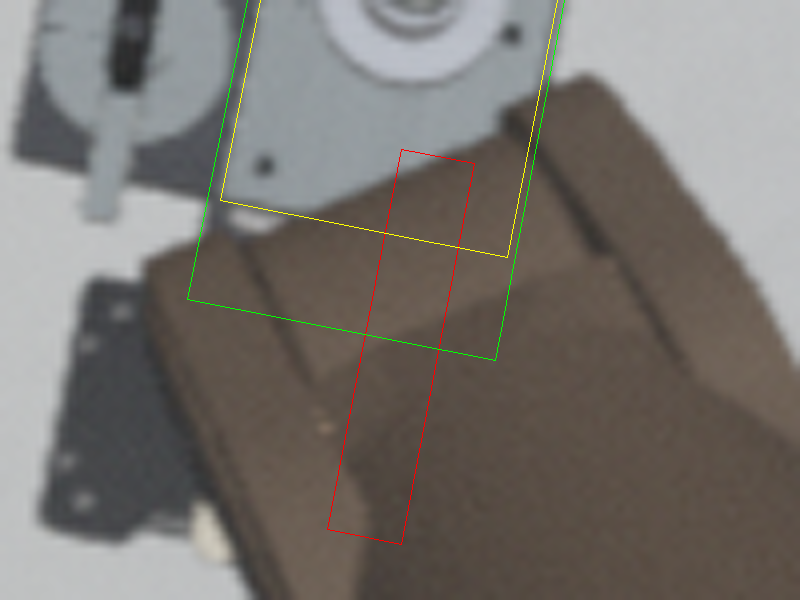

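Emit:
servo_tool(
  plan=[
    [[0.3,-0.07,0],[0,0,0]],
    [[0.6,-0.13,0],[0,0,0]],
    [[0.8,-0.18,0],[0,0,0]],
    [[0.8,-0.18,0],[0,0,0]],
  ],
)

```text
clock: 15.1
position: [0.5402, 0.1305, 0.0283]
ee_rot: [-2.111, 0.234, 2.106]
force: [-4.5, 1.5, 7.5]
width: 0.258
```

Emit:
servo_tool(
  plan=[
    [[0.1,-0.02,0],[0,0,0]],
    [[0.2,-0.04,0],[0,0,0]],
    [[0.2,-0.04,0],[0,0,0]],
  ],
)

```text
clock: 15.4
position: [0.5413, 0.1303, 0.0283]
ee_rot: [-2.11, 0.234, 2.109]
force: [-7.1, 1.9, 8.1]
width: 0.259
```

Emit:
servo_tool(
  plan=[
    [[0.1,-0.02,0],[0,0,0]],
    [[0.2,-0.04,0],[0,0,0]],
    [[0.2,-0.04,0],[0,0,0]],
  ],
)

```text
clock: 15.7
position: [0.5417, 0.1302, 0.0284]
ee_rot: [-2.107, 0.234, 2.112]
force: [-10.2, 1.6, 12.0]
width: 0.259
```

```bash
python3 wl.py 11 10.5
```

```text
15.8 [0.5417 0.1302 0.0284] jaw -102.36 rel 0.1 tcp in base [-136.8  -19.6] toe x~ -29.8 F [-9.9  2.1 11.6] [ 0.33  1.66 -0.04] w 0.256
top (242, 159)
side (228, 178)
```

Emit:
servo_tool(
  plan=[
    [[0.1,-0.02,0.1],[0,0,0]],
    [[0.2,-0.04,0.1],[0,0,0]],
    [[0.3,-0.07,0.1],[0,0,0]],
    [[0.4,-0.09,0.1],[0,0,0]],
    [[0.4,-0.09,0.1],[0,0,0]],
  ],
)

```text
clock: 16.3
position: [0.5435, 0.1294, 0.0286]
ee_rot: [-2.104, 0.234, 2.117]
force: [-9.1, 2.0, 2.1]
width: 0.263
```

```bash
python3 wl.py 12 10.5
```

```text
16.4 [0.5435 0.1294 0.0286] jaw -102.32 rel 0.14 tcp in base [-134.9  -20. ] toe x~ -27.9 F [-8.9  1.8  2.4] [0.52 1.48 0.02] w 0.258
top (242, 159)
side (228, 178)
```

View pics/side_12.png

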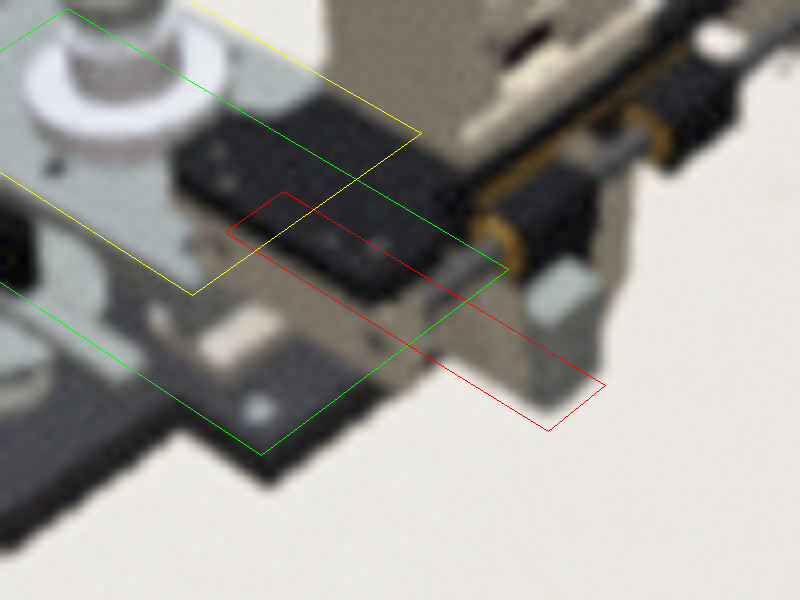

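```bash
cat > lift.py <<'E'
import pickle,sys
from h import *
b=np.load("bw.npy")[0]
def load(t): return pickle.load(open(f"ps{t}.pkl","rb"))
ref=[load(t)["side"]["frame"] for t in ("8","9","10")]
A=np.mean([cv2.cvtColor(r,cv2.COLOR_BGR2GRAY).astype(np.float32) for r in ref],0).astype(np.float32)
p=load("10")["side"]
def tilt(P,a): # base frame mm, rotate about hinge (67,26)
    x,z=P[0]-67,P[2]-26; return (67+x*np.cos(a)+z*np.sin(a), P[1], 26+z*np.cos(a)-x*np.sin(a))
def px(P): return proj(p,T(b,np.array(P)/1000))[0]
def meas(t):
    B=[cv2.cvtColor(x,cv2.COLOR_BGR2GRAY).astype(np.float32) for x in [load(t)["side"]["frame"]]][0]
    out=[]
    for P,hw,hh in (((3,0,95),11,14),((-50,38,56),8,8),((-3,0,64),16,10),((-5,42,56),9,6)):
        c=np.round(px(P)).astype(int); g=(px(tilt(P,.01))-px(P))
        sl=np.s_[c[1]-hh:c[1]+hh,c[0]-hw:c[0]+hw]
        # least squares on gradient along g  (1-parameter Lucas-Kanade)
        gx=cv2.Sobel(A,cv2.CV_32F,1,0,ksize=3)/8; gy=cv2.Sobel(A,cv2.CV_32F,0,1,ksize=3)/8
        G=-(gx*g[0]+gy*g[1])[sl].ravel(); D=(B-A)[sl].ravel()
        X=np.c_[G,np.ones(len(G))]; k=np.linalg.lstsq(X,D,rcond=None)[0][0]
        res=D-X@[k,0]; s=res.std()/np.sqrt((G**2).sum())
        out.append((k*.01*127,s*1.27))
    print(t,"lift mm per patch",[(round(float(a),2),round(float(e),2)) for a,e in out])
if __name__=="__main__":
    for t in sys.argv[1:]: meas(t)
E
python3 lift.py 8 9 10 11 12
```

```text
8 lift mm per patch [(0.03, 0.01), (-0.01, 0.1), (-0.07, 0.03), (-0.05, 0.03)]
9 lift mm per patch [(-0.0, 0.01), (0.02, 0.1), (-0.08, 0.04), (0.07, 0.03)]
10 lift mm per patch [(-0.03, 0.01), (-0.01, 0.2), (0.16, 0.07), (-0.02, 0.03)]
11 lift mm per patch [(0.03, 0.02), (-0.78, 0.54), (-0.09, 0.23), (0.08, 0.05)]
12 lift mm per patch [(0.21, 0.03), (-0.55, 0.56), (0.03, 0.26), (0.29, 0.06)]
```

Emit:
servo_tool(
  plan=[
    [[0.15,-0.03,0],[0,0,0]],
    [[0.3,-0.07,0],[0,0,0]],
    [[0.45,-0.1,0],[0,0,0]],
    [[0.6,-0.13,0],[0,0,0]],
    [[0.6,-0.13,0],[0,0,0]],
  ],
)

```text
clock: 16.9
position: [0.5464, 0.1289, 0.0284]
ee_rot: [-2.099, 0.233, 2.124]
force: [-14.9, 2.8, 13.5]
width: 0.262
```

```bash
python3 wl.py 13 10.5; python3 lift.py 13; python3 -c "
from cell import arm
from h import *
print(R.from_rotvec(arm.observe()['ee_rot']).as_matrix()[:,0])"
```

```text
17.0 [0.5464 0.1289 0.0284] jaw -102.24 rel 0.22 tcp in base [-132.   -19.9] toe x~ -25.0 F [-14.    3.5  13.4] [0.74 2.64 0.02] w 0.255
top (242, 159)
side (228, 178)
13 lift mm per patch [(0.51, 0.04), (-0.83, 0.61), (0.73, 0.27), (0.85, 0.07)]
[-0.01215437 -0.00526725 -0.99991226]
```

Emit:
servo_tool(
  plan=[
    [[0.15,-0.03,0.1],[0,-0.7,0]],
    [[0.3,-0.07,0.1],[0,-0.7,0]],
    [[0.45,-0.1,0.1],[0,-0.7,0]],
    [[0.55,-0.12,0.1],[0,-0.7,0]],
    [[0.55,-0.12,0.1],[0,-0.7,0]],
  ],
)

```text
clock: 17.5
position: [0.5503, 0.1275, 0.0285]
ee_rot: [-2.108, 0.233, 2.115]
force: [-6.7, 1.0, -0.6]
width: 0.26
```

```bash
python3 wl.py 14 10.5; python3 lift.py 14; python3 -c "
from cell import arm
from h import *
print(R.from_rotvec(arm.observe()['ee_rot']).as_matrix()[:,0])"
```

```text
17.6 [0.5503 0.1274 0.0285] jaw -102.24 rel 0.22 tcp in base [-127.9  -20.4] toe x~ -20.9 F [-6.6  1.3 -1.4] [0.53 1.47 0.08] w 0.256
top (242, 159)
side (228, 178)
14 lift mm per patch [(1.0, 0.04), (-0.27, 0.6), (2.18, 0.3), (1.48, 0.08)]
[-0.00363655 -0.00599425 -0.99997542]
```

Emit:
servo_tool(
  plan=[
    [[0.1,-0.02,0],[0,0,0]],
    [[0.2,-0.04,0],[0,0,0]],
    [[0.2,-0.04,0],[0,0,0]],
    [[0.2,-0.04,0],[0,0,0]],
  ],
)

```text
clock: 18.0
position: [0.5502, 0.1274, 0.0284]
ee_rot: [-2.105, 0.233, 2.119]
force: [-12.5, 2.7, 9.6]
width: 0.26
```

```bash
python3 wl.py 15 10.5; python3 lift.py 15;python3 wl.py 16 10.5 n; python3 lift.py 16; python3 - <<'E'
from h import *
import pickle
p=pickle.load(open("ps16.pkl","rb")); p0=pickle.load(open("ps10.pkl","rb"))
for n in("side",):
    a=cv2.resize(p0[n]["frame"][170:260,190:290],None,fx=4,fy=4,interpolation=2);c=cv2.resize(p[n]["frame"][170:260,190:290],None,fx=4,fy=4,interpolation=2)
    cv2.imwrite("pics/cmp.png",np.hstack([a,c]))
E
```

```text
18.1 [0.5503 0.1274 0.0284] jaw -102.2 rel 0.26 tcp in base [-127.9  -20.5] toe x~ -20.9 F [-12.1   2.2   9.7] [ 0.67  2.38 -0.02] w 0.258
top (242, 159)
side (228, 178)
15 lift mm per patch [(0.99, 0.04), (-0.44, 0.62), (2.17, 0.3), (1.47, 0.08)]
18.2 [0.5503 0.1275 0.0284] jaw -102.2 rel 0.26 tcp in base [-127.9  -20.4] toe x~ -20.9 F [-12.7   2.   10.8] [0.72 2.38 0.03] w 0.26
top (242, 159)
side (228, 178)
16 lift mm per patch [(1.0, 0.04), (-0.45, 0.62), (2.15, 0.3), (1.45, 0.08)]
```

View pics/cmp.png

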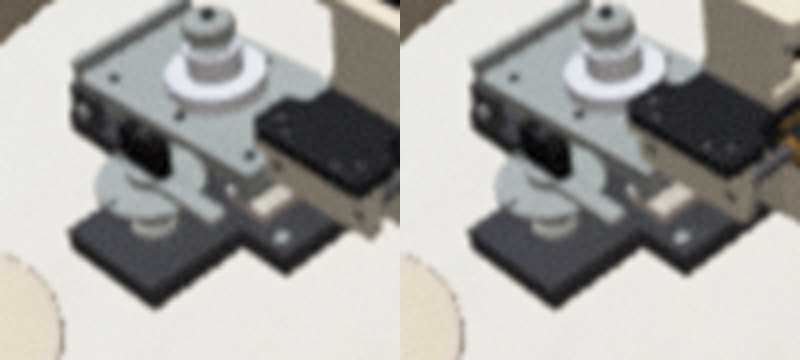

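View pics/side_16.png

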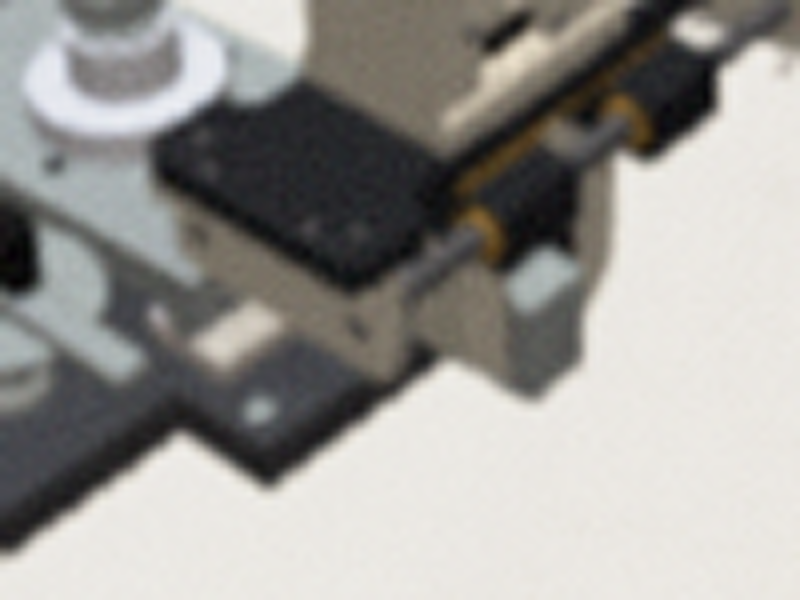

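View pics/top_16.png

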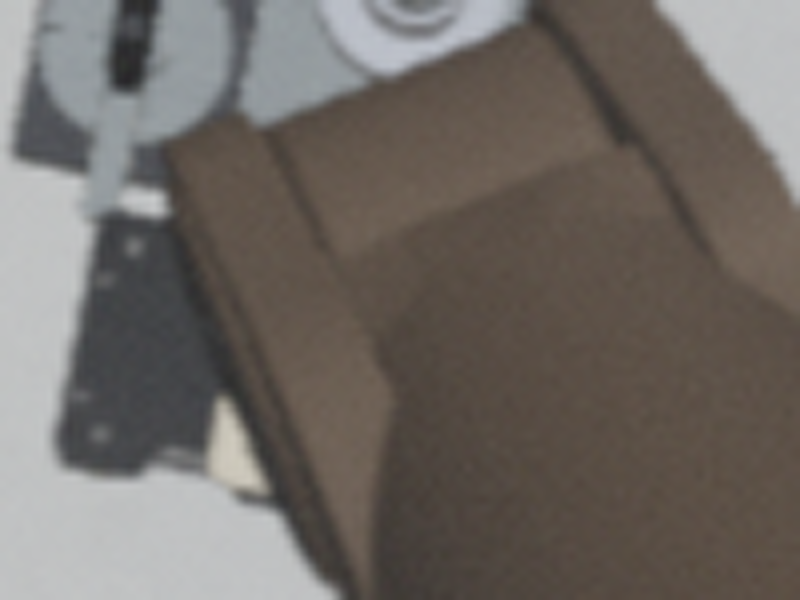

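```bash
python3 -c "
from cell import arm
print(arm.sign_off())"
```

```text
the job is handed in; nothing more can be done
None
```

I parked the hold-down, slid the wedge under the roller's free half until it lifted off the block, and handed the job in at about 18 s with the wedge still gripped. No verdict was reported.

What the last checks showed:
- **Hold-down:** in the top picture the finger lay parallel to the base's long axis, pointing to the front. The gripper's angle when I let go agreed with this to about 0.3°. On the first turn at 25 N grip the bar lagged the jaws by about 8°. It sat flush again at 60 N.
- **Lift:** the two dependable image patches on the plate, compared with pictures from before contact, gave 1.0 mm and 1.45 mm. The wedge travel since contact gives about 1.3 mm. The other two patches (−0.45 and 2.15 mm) were partly hidden by the gripper and I did not use them. The roller itself was out of sight, so I never saw the gap directly.
- **Wedge:** it was square to the roller within about 0.3°, with the thin end at about base x −21 mm, y −20 mm. The tool stood within about 0.5° of vertical and its height did not change during the slide. That is my only evidence that the wedge lies flat.
- **At rest:** the readings did not change over the last 0.2 s. The arm was pushing about 12 N forward and 10 N down. An extra 2 mm of commanded push at the end produced no movement, so static friction was holding the wedge.
- **Block:** it looked unmoved in the side pictures.
- **Bystanders:** I saw no contact with them, but I did not measure their positions again at the end.

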